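# Hold the strip tester's sprung selector on its third click

### The arm

A 7-joint arm with a two-finger parallel gripper is mounted at the origin on the work surface. World frame = base frame: x ahead of the robot, y to its left, z up, the work surface at z = 0. Lengths are in m, angles in rad, forces in N, time in s.
With the tool pointing down it reaches from about 0.35 to 0.9 m from the base axis. Payload 7.2 kg.
Tool frame: the origin (TCP) lies between the finger pads, 19 mm behind the fingertips; this is the grasp point; z points along the fingers, y is the line along which they close (so a half turn about z gives the same grasp; the last joint's range is limited). The gripper opens to 85 mm and grips with 20 to 120 N. Pads are 22 mm wide; open, the fingers measure 114 mm over their backs; the gripper's body (76 mm by 85 mm) begins 54 mm behind the grasp point. The pads swing forward as they close: fully open they stand 13 mm farther back than shut.
Start: joints at [-0.068, 0.411, -0.013, 1.596, 0.006, 1.134, -0.082], TCP at [0.625, -0, 0.25] pointing down, gripper open.
Joint ranges: [-2.95, 2.95], [-0.29, 1.99], [-1.47, 1.44], [0.14, 2.54], [-1.03, 4.17], [0.13, 1.85], [-2.86, 2.86]. Speed limits (rad/s): [2.39, 2.39, 3.01, 3.01, 3.14, 3.14, 3.14].

### API

Orientations are given as a rotation vector (axis times angle).
In Python, from station import get_state, read_camera, finish_job gives the robot as it stands.
- The arm moves only by the shell command python3 -m jog 'ROWS' [FORCE]. ROWS is JSON, a list of rows, each a list of 3 entries, a list of its own where there are three numbers: the shift along the tool's x, y, z in mm, then the turn, a rotation vector about the tool's x, y, z in rad, then the opening, from -1 (shut) to 1 (fully open). In form: [[[x, y, z], [ax, ay, az], jaw], ...]. A call has 1 to 10 rows; each row shifts and turns the commanded pose from where the row before left it, along the tool's axes as they then stand; what a row does not reach is not made up. A row lasts 1/12 s, in which the tool goes at most 41.7 mm and 7.16 degrees, less where a joint would pass 70% of its speed; a pose out of reach is approached as far as the arm can. A call with a gripper value outside its range is refused whole. The fingers move at their own pace and stop on an object; FORCE is the grip in N (left out, the last holds). Time passes only in rows, so rows that do not move let the fingers close. It gives the time, the measured TCP pose, the force, the opening and the grip force at its end, in the units of the state.
- get_state(): the state, without advancing time (a new reading comes with each control period).
- read_camera(name): name is "scene" or "side" or "wrist"; returns a dict with "color" (480x640x3 uint8, red, green, blue), "range_z" (480x640 float32, m along the optical axis (not along the pixel's ray), 0 where there is no reading), "camera_matrix" (3x3 intrinsics, pixels), "R" (3x3) and "t" (3): a world point X has camera coordinates R X + t. Camera axes: x right, y down, z forward; pixel columns grow to the right and rows downward; lengths in m; the calibration is good to about 2 mm. A picture is of the moment at which its call begins.
- finish_job(): hands the job in; it is judged then, once.
The state is a dict: "time": time; "joints": joint angles; "joint_vel": joint speeds; "joint_efforts": joint torques, N m; "position": TCP position; "orientation": TCP orientation; "force": force on the tool from outside, world axes, zero at the start; "wrist_torque": the same for the moment, N m; "width": finger opening in m; "finger_force": force on a finger pad.
Only numpy, scipy, OpenCV 4.12 (cv2) and the standard library are available. Lean on these libraries where they do the work, as an engineer would, in place of code of your own. Each camera call takes 0.05 s, during which the arm holds its last target. There are 200 camera calls.

### The job

An LED backlight strip is clamped on one side of the tester and a plain black blanking bar on the other. Turn the red selector knob so that its white pointer swings from straight ahead towards the side where the LED strip is, count the clicks to the third stop, never as far as the fourth and never a click the wrong way, and finish still holding the knob there, because it springs back when let go. Leave everything else on the bench where it is.

Things in the scene. Friction and masses are not known exactly. Their poses are not given: they have to be found in the camera images.
- tester: Fixed dark box, 170 (x) by 250 (y) mm, flat top 75 mm above the bench; origin: centre of its underside, right under the knob's axis. x axis: where the pointer stands at OFF (white panel mark), away from the robot, within 0.4 rad of world x; y axis to the left of that; z up. Cradles on top at y = +95 and -95 mm hold strip and bar, which with the clips reach at most 95 mm above the bench.
- led_strip: White LED strip, 220 x 18 mm, five clear domes on yellow rings, clamped immovably along the tester's x axis in one of the two cradles, which one differs from start to start. Origin: centre of its underside, 81 mm above the bench.
- blank_bar: Plain black bar, 220 x 18 x 6 mm, clamped immovably in the other cradle. Origin: centre of its underside, 81 mm above the bench.
- selector_grip: Red upright bar of the selector knob, 44 mm long (its x), 14 mm thick (its y), 38 mm high; a white line on its top and +x end is the pointer. Origin: on the knob's vertical axis at the bar's foot, 85 mm above the bench; top at 123 mm. It stands on a round black skirt 44 mm across, top 86 mm above the bench, inside an aluminium ring 68 mm across, 78 mm high.
- grip_point (a point): Point on the knob's axis 26 mm above the bar's foot, 111 mm above the bench: a good height for the TCP when pinching the bar from above (fingertips then clear the skirt by about 6 mm).
- selector (a joint): Selector angle (rad): 0 at OFF, the start; positive = counter-clockwise from above (pointer to the tester's +y), negative = clockwise. Stops every 0.4 both ways: third at 1.2, fourth 1.6, end 1.75. A return spring (0.13 N m/rad) plus click ripple (0.04 to 0.08 N m): resists most 0.1 after a stop, least 0.1 before the next, then rises again. Turning takes up to 0.25 N m; if let go it springs back.
- driver: Bystander: screwdriver with blue handle, 170 mm long, loose on the bench beside the tester.
- tape: Bystander: roll of beige tape, 90 mm across, 18 mm high, loose on the bench beyond the tester.
- power_board: Bystander: brown circuit board, 100 x 130 mm, with parts up to 30 mm high, loose on the bench beside the tester.

How it is judged:
At the end, for the whole second after the job is handed in: The selector stands still within 0.14 rad of its third stop (1.2 rad) on the LED strip's side, held by the fingers (more than 2 N on the red bar), and the screwdriver, tape and circuit board lie within 20 mm of where they were (((y of led_strip in the frame of tester above 0 m and value of joint selector between 1.06 and 1.34 rad) or (y of led_strip in the frame of tester below 0 m and value of joint selector between -1.34 and -1.06 rad)) and contact force between the fingers and selector_grip above 2 N and velocity of joint selector between -0.2 and 0.2 rad/s and distance of each of driver, tape, power_board from where it was at the start of the episode below 0.02 m); the arm keeps its last pose, push and grip.
It fails at once if the selector was turned to the fourth stop on the strip's side (beyond 1.5 rad) ((y of led_strip in the frame of tester above 0 m and value of joint selector above 1.5 rad) or (y of led_strip in the frame of tester below 0 m and value of joint selector below -1.5 rad)).
It fails at once if the selector was turned the wrong way, away from the LED strip (beyond 0.3 rad) ((y of led_strip in the frame of tester above 0 m and value of joint selector below -0.3 rad) or (y of led_strip in the frame of tester below 0 m and value of joint selector above 0.3 rad)).
It fails at once if a bystander was shifted by more than 20 mm (distance of any of driver, tape, power_board from where it was at the start of the episode above 0.02 m).
It also fails if it takes over 45 s, if anything falls off the work surface, if the arm or the gripper's body presses on something with over 40 N, if the wrist force passes 120 N, or if a joint passes its speed limit or range.

## Working session

There is one attempt and no reset: what is moved stays moved. The work goes in short steps, Python scripts to look and compute and a shell command to move; the robot and the scene stay as the last step left them, time stands still between calls to the robot, and variables do not carry over. Pictures are saved under pics/ and viewed, at most 10 in all, crops included, and the job is handed in when it is done.

```bash
mkdir -p pics; cat > h.py <<'E'
import numpy as np, cv2
from station import get_state, read_camera
def pts(c):
    K=c["camera_matrix"];z=c["range_z"];v,u=np.mgrid[:480,:640]
    P=np.stack([(u-K[0,2])/K[0,0]*z,(v-K[1,2])/K[1,1]*z,z],-1)
    return (P-c["t"])@c["R"]
E
python3 - <<'E'
from h import *
s=get_state();print({k:np.round(v,3) for k,v in s.items()})
for n in ("scene","wrist"):
    c=read_camera(n);cv2.imwrite(f"pics/{n}0.png",c["color"][...,::-1])
    P=pts(c);hsv=cv2.cvtColor(c["color"],cv2.COLOR_RGB2HSV)
    m=((hsv[...,0]<8)|(hsv[...,0]>172))&(hsv[...,1]>150)&(hsv[...,2]>60)&(c["range_z"]>0)
    ys,xs=np.nonzero(m);print(n,m.sum(),c["t"],xs.mean(),ys.mean())
    q=P[m];top=q[(abs(q[:,2]-.123)<.005)];print(len(top),top.mean(0),top.min(0),top.max(0))
    if len(top)>5:print(cv2.minAreaRect(top[:,:2].astype(np.float32)*1000))
E
```

```text
{'time': np.float64(0.0), 'joints': array([-0.068,  0.412, -0.013,  1.597,  0.006,  1.134, -0.082]), 'joint_vel': array([ 0.001,  0.   , -0.001, -0.   ,  0.002, -0.001, -0.002]), 'joint_efforts': array([-1.0000e-03, -6.0064e+01,  6.8100e-01, -2.9942e+01,  1.4000e-02,
        1.0000e-02,  0.0000e+00]), 'position': array([ 0.625, -0.   ,  0.249]), 'orientation': array([-2.221e+00, -2.221e+00,  2.000e-03]), 'force': array([ 0.004, -0.049, -0.218]), 'wrist_torque': array([-0.007, -0.003,  0.006]), 'finger_force': np.float64(0.0), 'width': np.float64(0.085)}
scene 170 [-0.40176332 -0.30246014  1.4413667 ] 458.9117647058824 331.7294117647059
17 [0.52799092 0.05044086 0.1221328 ] [0.5207918  0.04743251 0.1181234 ] [0.5368367  0.0537194  0.12558875]
((528.6500244140625, 51.01478576660156), (16.75865364074707, 4.181990623474121), 10.49478816986084)
wrist 1213 [-0.62415369 -0.03562462  0.37761882] 162.37757625721352 150.17230008244024
1041 [0.51480803 0.05385548 0.12188057] [0.49529622 0.0455278  0.11809356] [0.53855478 0.06262363 0.12445998]
((516.747802734375, 54.022666931152344), (43.022544860839844, 13.836944580078125), 6.894406795501709)
```

View pics/scene0.png

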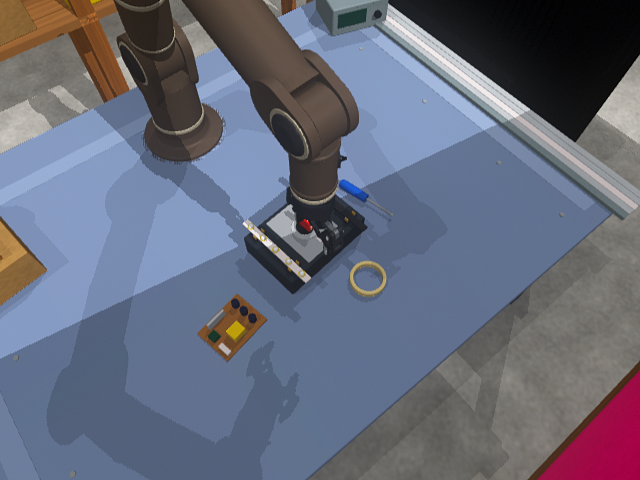

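View pics/wrist0.png

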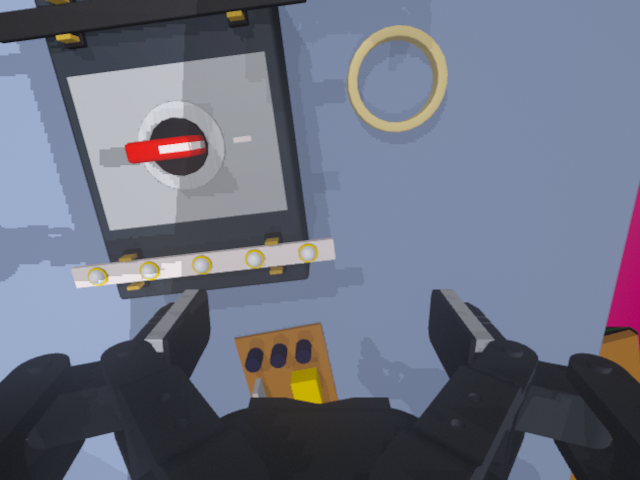

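The wrist view shows the red knob at about (165,150), the white LED strip with five domes at rows 250–280 (below the knob), and the black bar at about (150,15). The tape is at (398,78) and the board at (290,365). The scene view has the strip at (278,252). Next I'll get world coordinates for the strip and the knob angle.

```bash
python3 - <<'E'
from h import *
c=read_camera("wrist");P=pts(c)
print(np.round(c["R"],3))
for n,(u,v) in dict(d0=(97,276),d4=(308,252),bar0=(20,27),bar1=(290,2),tape=(355,78)).items():print(n,P[v,u].round(3))
print('scene strip',pts(read_camera("scene"))[252,278].round(3))
# bar top by height around knob, colour-free
d=np.hypot(P[...,0]-.517,P[...,1]-.054)
m=(d<.04)&(abs(P[...,2]-.123)<.006)&(c["range_z"]>0)
r=cv2.minAreaRect(P[m][:,:2].astype(np.float32)*1000);print(m.sum(),r,P[m].mean(0))
# tester angle from strip mask
hsv=cv2.cvtColor(c["color"],cv2.COLOR_RGB2HSV)
s=(abs(P[...,2]-.087)<.004)&(hsv[...,2]>150)&(c["range_z"]>0)
q=P[s][:,:2].astype(np.float32)*1000;print(s.sum(),cv2.minAreaRect(q),cv2.fitLine(q,cv2.DIST_HUBER,0,.01,.01).ravel())
E
```

```text
[[ 1.     0.001 -0.001]
 [ 0.001 -0.962  0.271]
 [-0.001 -0.271 -0.962]]
d0 [ 0.444 -0.049  0.093]
d4 [ 0.616 -0.028  0.094]
bar0 [0.415 0.136 0.086]
bar1 [0.604 0.151 0.086]
tape [0.657 0.111 0.016]
scene strip [ 0.537 -0.04   0.087]
1406 ((516.8079833984375, 54.05976486206055), (44.768882751464844, 13.976309776306152), 6.939699649810791) [0.51755561 0.05425286 0.12195908]
5139 ((522.3792114257812, 47.28404998779297), (220.4525604248047, 211.36412048339844), 2.9354209899902344) [ 9.9303907e-01  1.1778557e-01  5.2899963e+02 -3.8432980e+01]
```

The LED strip is on the tester's −y side (strip world y is about −0.04, knob y is 0.054), so the knob turns clockwise to −1.2. The tester's yaw is about 0.12 rad. I'll move over the knob and pre-rotate counter-clockwise, which leaves wrist range for the turn.

```bash
python3 -m jog '[[[13.5,-27,0],[0,0,0],1],[[13.5,-27,0],[0,0,0],1],[[13.5,-27,0],[0,0,0],1],[[13.5,-27,0],[0,0,0],1],[[0,0,0],[0,0,-0.12],1],[[0,0,0],[0,0,-0.12],1],[[0,0,0],[0,0,-0.12],1],[[0,0,0],[0,0,-0.12],1],[[0,0,0],[0,0,-0.12],1],[[0,0,0],[0,0,-0.12],1]]' 80
python3 -m jog '[[[0,0,0],[0,0,-0.12],1],[[0,0,0],[0,0,-0.12],1],[[0,0,0],[0,0,-0.12],1],[[0,0,0],[0,0,-0.12],1],[[0,0,0],[0,0,-0.12],1],[[0,0,0],[0,0,-0.12],1],[[0,0,0],[0,0,-0.12],1],[[0,0,0],[0,0,-0.12],1],[[0,0,0],[0,0,0],1],[[0,0,0],[0,0,0],1]]'
cat > m.py <<'E'
from h import *
from scipy.spatial.transform import Rotation as Rn
import sys
s=get_state();p=s["position"];R=Rn.from_rotvec(s["orientation"]).as_matrix()
print("t",s["time"],"pos",p.round(4),"yaw_y",np.arctan2(R[1,1],R[0,1]).round(3),"z",R[:,2].round(3),"q",np.round(s["joints"],2),"F",s["force"].round(1),"w",s["width"],"ff",s["finger_force"])
d=np.array([.5168,.0541,.111])-p;print("tool shift mm",(R.T@d*1000).round(1))
c=read_camera("wrist");P=pts(c)
if len(sys.argv)>1:cv2.imwrite(f"pics/{sys.argv[1]}.png",c["color"][...,::-1])
hsv=cv2.cvtColor(c["color"],cv2.COLOR_RGB2HSV)
m=((hsv[...,0]<8)|(hsv[...,0]>172))&(hsv[...,1]>150)&(c["range_z"]>0)&(abs(P[...,2]-.123)<.006)&(np.hypot(P[...,0]-.517,P[...,1]-.054)<.04)
if m.sum()>20:print(m.sum(),cv2.minAreaRect(P[m][:,:2].astype(np.float32)*1000))
E
python3 m.py w1
```

```text
time: 1.03
position: [0.5169, 0.054, 0.25]
orientation: [-1.288, -2.865, 0.0]
force: [0.1, 0.4, 1.4]
width: 0.0854
finger_force: 0.0
time: 1.87
position: [0.5169, 0.0539, 0.2499]
orientation: [0.165, -3.137, -0.0]
force: [0.2, -0.8, 0.3]
width: 0.0854
finger_force: 0.0
t 1.8667 pos [0.5169 0.0539 0.2499] yaw_y 1.676 z [-0.  0. -1.] q [ 0.05  0.25 -0.3   1.83  0.08  1.07  1.4 ] F [ 0.2 -0.8  0.3] w 0.08543600049266002 ff 0.0
tool shift mm [1.000e-01 2.000e-01 1.389e+02]
885 ((515.736328125, 53.661659240722656), (43.0732307434082, 12.895050048828125), 6.406039237976074)
```

Aligned over the knob. I'll descend, then close on the bar.

```bash
python3 -m jog '[[[0,0,25],[0,0,-0.01],1],[[0,0,25],[0,0,0],1],[[0,0,25],[0,0,0],1],[[0,0,25],[0,0,0],1],[[0,0,20],[0,0,0],1],[[0,0,19],[0,0,0],1],[[0,0,0],[0,0,0],1],[[0,0,0],[0,0,0],1]]' 80
python3 -m jog '[[[0,0,0],[0,0,0],-1],[[0,0,0],[0,0,0],-1],[[0,0,0],[0,0,0],-1],[[0,0,0],[0,0,0],-1],[[0,0,0],[0,0,0],-1],[[0,0,0],[0,0,0],-1],[[0,0,0],[0,0,0],-1],[[0,0,0],[0,0,0],-1],[[0,0,0],[0,0,0],-1],[[0,0,0],[0,0,0],-1]]' 80
python3 m.py w2
```

```text
time: 2.58
position: [0.5165, 0.054, 0.1105]
orientation: [0.184, -3.134, 0.0]
force: [-0.2, -0.4, 1.1]
width: 0.0857
finger_force: 0.0
time: 3.42
position: [0.5172, 0.054, 0.1116]
orientation: [-0.187, 3.135, -0.0]
force: [-1.2, -1.3, 5.8]
width: 0.013
finger_force: 77.9
t 3.4167 pos [0.5172 0.054  0.1116] yaw_y 1.69 z [ 0.001  0.    -1.   ] q [ 0.02  0.42 -0.27  1.97  0.16  0.77  1.34] F [-1.2 -1.3  5.8] w 0.013035869833840748 ff 77.9430878162384
tool shift mm [0.4 0.1 0.6]
3687 ((515.5638427734375, 53.91494369506836), (43.931941986083984, 13.85412883758545), 6.282064437866211)
```

View pics/w2.png

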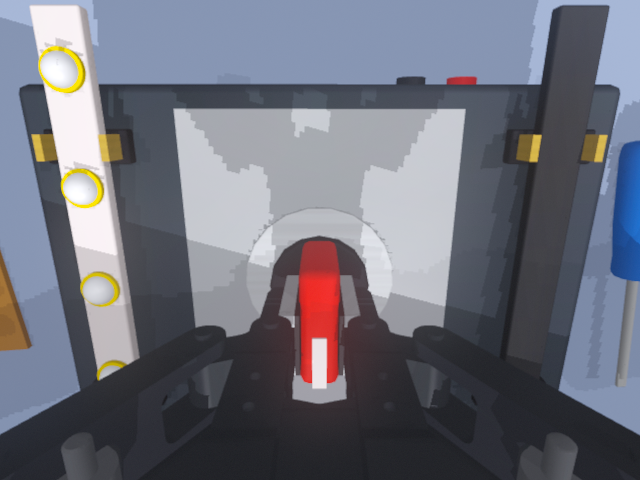

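The bar sits between the pads at (320,310), with the pointer at its lower end. The strip is on the image left, which is −y. I'll turn clockwise (+z in tool) in parts.

```bash
python3 -m jog '[[[0,0,0],[0,0,0.08],-1],[[0,0,0],[0,0,0.08],-1],[[0,0,0],[0,0,0.08],-1],[[0,0,0],[0,0,0.08],-1],[[0,0,0],[0,0,0.08],-1],[[0,0,0],[0,0,0.08],-1],[[0,0,0],[0,0,0.08],-1],[[0,0,0],[0,0,0.08],-1],[[0,0,0],[0,0,0],-1],[[0,0,0],[0,0,0],-1]]' 100
python3 m.py
```

```text
time: 4.3
position: [0.5171, 0.0536, 0.1117]
orientation: [0.81, 3.035, -0.001]
force: [-1.9, -1.6, 6.5]
width: 0.0124
finger_force: 99.3
t 4.3 pos [0.5171 0.0536 0.1117] yaw_y 1.049 z [ 0.001 -0.001 -1.   ] q [-0.1   0.41 -0.12  1.98  0.07  0.75  0.79] F [-1.9 -1.6  6.5] w 0.012408464513029668 ff 99.29402232170105
tool shift mm [0.5 0.2 0.7]
3612 ((515.8737182617188, 54.57725524902344), (13.825737953186035, 44.23491668701172), 60.90391540527344)
```

The knob follows at about −0.62 rad with little lag. I'll turn the remaining ~0.58.

```bash
python3 -m jog '[[[0,0,0],[0,0,0.08],-1],[[0,0,0],[0,0,0.08],-1],[[0,0,0],[0,0,0.08],-1],[[0,0,0],[0,0,0.08],-1],[[0,0,0],[0,0,0.08],-1],[[0,0,0],[0,0,0.08],-1],[[0,0,0],[0,0,0.06],-1],[[0,0,0],[0,0,0.03],-1],[[0,0,0],[0,0,0],-1],[[0,0,0],[0,0,0],-1]]'
python3 m.py w3
```

```text
time: 5.18
position: [0.5168, 0.0533, 0.1116]
orientation: [1.63, 2.685, -0.001]
force: [-2.7, -2.6, 8.0]
width: 0.0126
finger_force: 99.6
t 5.1833 pos [0.5168 0.0533 0.1116] yaw_y 0.48 z [-0.    -0.001 -1.   ] q [-0.21  0.4   0.01  1.99 -0.01  0.75  0.29] F [-2.7 -2.6  8. ] w 0.012583664679195842 ff 99.5705795288086
tool shift mm [0.7 0.3 0.6]
3594 ((515.73583984375, 54.692501068115234), (13.711662292480469, 43.58112335205078), 27.73681640625)
```

View pics/w3.png

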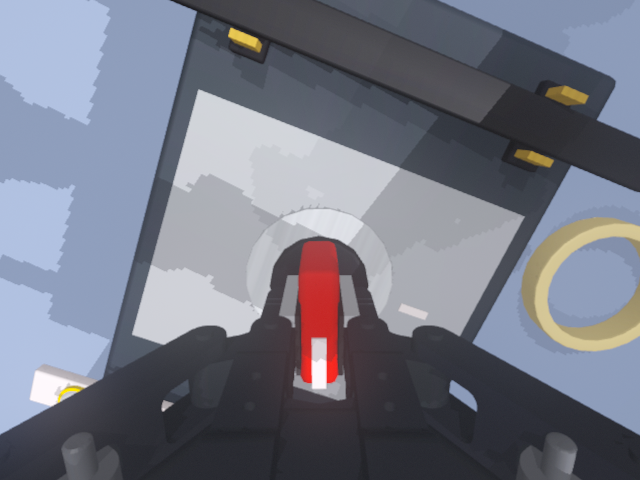

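The pointer at (320,365) is on the strip's side. The bar is in the pads at about −1.20 rad, measured from the OFF mark at (413,311). The tape is undisturbed, and the grip is steady at 100 N.

```bash
python3 -c "from station import finish_job;print(finish_job())"
```

```text
the job is handed in; nothing more can be done
None
```

I turned the selector clockwise towards the LED strip (the tester's −y side) to its third stop, about −1.20 rad by the wrist camera, and handed the job in still holding it with about 100 N of grip; `finish_job` returned no verdict.

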